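# Offer the blind spacer up to the stud, deep hole uppermost

### The arm

A 6-joint arm with a two-finger parallel gripper is mounted at the origin on a cart in front of the work surface, level with it; the furniture and walls round the work are solid. World frame = base frame: x ahead of the robot, y to its left, z up, the work surface at z = 0. Lengths are in m, angles in degrees, forces in N, time in s.
With the tool pointing down it reaches from about 0.35 to 0.925 m from the base axis. Payload 6.4 kg.
Tool frame: the origin (TCP) lies at the very end of the fingers, on their centre line; the grasp point (between the pads) lies 19 mm behind it; z points along the fingers, y is the line along which they close (so a half turn about z gives the same grasp; the last joint's range is limited). The gripper opens to 94 mm and grips with 3 to 60 N. Pads are 16 mm wide; open, the fingers measure 119 mm over their backs; the gripper's body (75 mm by 177 mm) begins 78 mm behind the grasp point.
Start: joints at [63.936, 14.043, 89.255, -0, 76.702, -9.975], TCP at [0.18, 0.625, 0.205] pointing down, gripper open.
Joint ranges: [-179.41, 179.41], [-58.25, 129.5], [7.25, 145.43], [-54.29, 234.29], [11.92, 165.04], [-157.13, 157.13]. Speed limits (degrees/s): [147.25, 147.25, 180, 180, 180, 180].

### API

Orientations are given as a 3x3 rotation matrix whose columns are the frame's x, y, z axes.
In Python, from plant import robot gives the robot as it stands. The module is installed in compiled form; this text tells all that it offers.
- The arm moves only by the tool send_rows, never from a script. Its argument "rows" is a list of rows, each a list of 7 numbers: the closure, from 0 (fully open) to 1 (shut), then the shift along the tool's x, y, z scaled (see below), then the turn, a rotation vector about the tool's x, y, z scaled (see below). In form: [[hand, dx, dy, dz, ax, ay, az], ...]. A call has 1 to 20 rows; each row is the pose to reach, as a shift and turn from the pose commanded when the call began, along the tool's axes at that moment; what a row does not reach only later rows make up. The controller multiplies each number of a shift by 0.1 m and each number of a turn by 90 degrees. A row lasts 1/10 s, in which the tool goes at most 50 mm and 8.59 degrees, less where a joint would pass 70% of its speed; a pose out of reach is approached as far as the arm can. A call with a number of a shift or a turn outside -1 to 1 is refused whole. A call with a gripper value outside its range is refused whole. The fingers move at their own pace and stop on an object; the grip force is fixed at half the most. Time passes only in rows, so rows that repeat a pose let the fingers close. It gives the time, the measured TCP pose, the force, the opening and the grip force at its end, in the units of the state.
- robot.get_obs(): the state, without advancing time (a new reading comes with each control period).
- robot.camera(name): name is "scene" or "side" or "wrist"; returns (picture, depth): 384x512x3 uint8, red, green, blue; 384x512 float32, m along the optical axis (not along the pixel's ray), 0 where there is no reading.
- robot.get_calibration(name): a dict with "fovy" (degrees; the focal length in pixels is half the picture's height over the tangent of half this angle, whatever the lens; pixels are square), "cx", "cy" (the principal point, pixels), "pose" (4x4, takes a point from camera to world coordinates). Camera axes: x right, y up, looking along -z (the intrinsics and any distortion apply to the point x, -y, -z); pixel columns grow to the right and rows downward; lengths in m; the calibration is good to about 2 mm. A picture is of the moment at which its call begins: read the wrist's pose just before it. get_calibration takes no time and is no camera call; for the wrist camera it gives the pose at the moment of the call.
- robot.sign_off(): hands the job in; it is judged then, once.
Trained networks look in the newest picture that a camera, given by its name, has taken for a name from the list of things; names that differ only in an ending like _2 or _b are one class to them, and where a whole thing is asked for, a point or a joint stands for the part that bears it (a point fixed in the world has none). Each returns a list of dicts, best first, with "conf" (0 to 1); they miss things now and then, are a little off and sometimes report something else, mostly with a low value. They report only what shows in the picture. A call takes as long as a camera call.
- robot.masks_of(camera, name): "region" (384x512 bool, what is visible of it).
- robot.mark_of(camera, name): "location" ([x, y, z] in m, in the coordinates of the camera as it stood for that picture, good to about 4 mm: a listed point, or the origin of a listed thing).
The state is a dict: "clock": time; "qpos": joint angles; "qd": joint speeds; "joint_efforts": joint torques, N m; "ee_pos": TCP position; "orientation": TCP orientation; "ft_force": force on the tool from outside, world axes, zero at the start; "torque": the same for the moment, N m; "gripper_width": opening from 0.0 (shut) to 1.0 (fully open); "grip_force": force on a finger pad.
Only numpy, scipy, OpenCV 4.12 (cv2) and the standard library are available. Lean on these libraries where they do the work, as an engineer would, in place of code of your own. Each camera call takes 0.05 s, during which the arm holds its last target. There are 200 camera calls.

### The job

Pick up the square metal spacer and find by feel which end has the deep blind hole: offer an end up from below to the stud that points down under the stand's arm, and if it stops after a few millimetres, turn the spacer over and offer up the other end. Finish while still holding the spacer in the gripper, upright with the hole up and pushed fully home on the stud; do not let go, and leave the spanner, the flat white box and the green-capped bottle where they are.

Things in the scene. Friction and masses are not known exactly. Their poses are not given: they have to be found in the camera images.
- spacer: aluminium-grey square bar 36 x 36 x 90 mm, about 0.2 kg, two thin dark bands round it; starts lying flat on the white board at any yaw. Origin at its centre, x along its length. Both ends show the same 18 mm round hole: 30 mm deep in one end, only 4 mm in the other. Which end is which is not told, by words or pose: find it by feel
- stand: fixed grey stand on the board: base plate 110 x 64 x 12 mm centred 20 mm behind (+x) its origin, 20 mm round column 45 mm behind it, and a flat steel arm, 14 mm wide and 12 mm thick, that overhangs towards -x (about towards the robot). Arm's underside 205 mm above the board, its free end 8 mm beyond the stud. Origin on the board's top below the arm, z up
- stud_tip (a point): lower tip of the brass stud that hangs straight down under the arm's free end, 75 mm from the stand's origin along -x: 9 mm diameter, 25 mm long, tapered tip 180 mm above the board. Fully home, the spacer's top meets the arm and this tip is 20 mm above the spacer's centre; with the shallow end up the stud stops after 4 mm
- green_cap_bottle: white sample bottle with a green cap, 41 mm diameter, 82 mm tall, origin under its centre; a loose bystander at the board's left edge
- grid_box: flat white hinged box 44 x 62 x 14 mm, origin under its centre; a loose bystander at the board's left edge
- spanner: flat steel spanner 129 mm long along its y, 26 mm wide, 9 mm thick, origin under its centre; a loose bystander at the board's right edge
- board: fixed white board 420 x 340 x 12 mm (x, y) on feet over the black control panel, its top at z = 0.042 (42 mm above the coater's grey top); origin under its middle at z = 0. Its front half is free. Behind its left edge stands the bell jar: a fixed upright cylinder about 0.35 m across, 0.5 m tall, axis near x = 0.69, y = 0.14 (keep the wrist off it)

How it is judged (in metres and radians):
At the end, for the whole second after the job is handed in: The stud is in the deep hole and the spacer pushed home (stud tip within 26 mm of the spacer's centre, 20 mm when it touches the arm; within 10 mm sideways), the spacer within 0.2 rad of upright, at rest and gripped by the fingers with more than 2 N (distance between stud_tip and spacer below 0.026 m and horizontal distance between stud_tip and spacer below 0.01 m and angle between the x axis of spacer and the z axis of stand, either way round below 0.2 rad and contact force between the fingers and spacer above 2 N and linear speed of spacer below 0.02 m/s); the arm keeps its last pose, push and grip.
It fails at once if the spanner, the flat white box or the green-capped bottle was moved more than 30 mm (distance of any of green_cap_bottle, grid_box, spanner from where it was at the start of the episode above 0.03 m).
It also fails if it takes over 72 s, if anything falls off the work surface, if the arm or the gripper's body presses on something with over 40 N, if the wrist force passes 120 N, or if a joint passes its speed limit or range.

## Working session

There is one attempt and no reset: what is moved stays moved. The work goes in short steps, Python scripts to look and compute and a tool call to move; the robot and the scene stay as the last step left them, time stands still between calls to the robot, and variables do not carry over. Pictures are saved under pics/ and viewed, at most 10 in all, crops included, and the job is handed in when it is done.

Besides the shell and the picture viewer there is one more tool, called after "Call:" as name(argument=value, ...), one argument or row to a line, values as JSON. send_rows: Moves the arm, as the interface text tells. Shifts and turns lie within -1 to 1; 1 stands for 0.1 m of shift or 90 degrees of turn. Its arguments: {"type":"object","properties":{"rows":{"type":"array","items":{"type":"array","items":{"type":"number"}}}},"required":["rows"]}

```bash
mkdir -p pics
cat > h.py <<'E'
import numpy as np, cv2
from plant import robot
def look(cam,names,save=None):
    T=np.array(robot.get_calibration(cam)["pose"]);p,d=robot.camera(cam)
    if save: cv2.imwrite('pics/'+save,p[:,:,::-1])
    for n in names:
        for r in robot.mark_of(cam,n)[:2]:
            l=np.array(r["location"]);print(cam,n,round(r["conf"],2),(T[:3,:3]@l+T[:3,3]).round(4))
    return p,d,T
def cloud(cam,d,T):
    c=robot.get_calibration(cam);f=192/np.tan(np.radians(c["fovy"]/2))
    v,u=np.mgrid[:384,:512]
    P=np.stack([(u-c["cx"])*d/f,-(v-c["cy"])*d/f,-d],-1)
    return P@T[:3,:3].T+T[:3,3]
E
python3 - <<'E'
from h import *
o=robot.get_obs();print(o["clock"],o["ee_pos"],np.round(o["orientation"],3),o["gripper_width"])
ims=[]
for c in ("scene","side"):
    p,d,T=look(c,["spacer","stand","stud_tip","green_cap_bottle","grid_box","spanner","board"])
    P=cloud(c,d,T);ims.append(p);print({k:v for k,v in robot.get_calibration(c).items() if k!="pose"},T[:3,3])
    for r in robot.masks_of(c,"spacer")[:1]:
        m=r["region"]&(d>0);Q=P[m];print("mask",m.sum(),r["conf"],np.percentile(Q,[5,50,95],axis=0).round(4))
        t=Q[Q[:,2]>np.percentile(Q[:,2],95)-.006]
        print(cv2.minAreaRect((t[:,:2]*1000).astype(np.float32)),np.median(t[:,2]))
cv2.imwrite('pics/a.png',cv2.resize(np.vstack(ims)[:,:,::-1],(400,600)))
for i,c in enumerate(("scene","side")): cv2.imwrite(f'pics/{c}.png',ims[i][:,:,::-1])
E
```

```text
0.0 [0.17986786 0.62399988 0.20437166] [[-0.961  0.277 -0.001]
 [ 0.277  0.961 -0.002]
 [ 0.    -0.002 -1.   ]] 0.9967208995802982
scene spacer 0.86 [ 0.5196 -0.2502  0.0624]
scene stand 0.85 [ 0.676  -0.2833  0.0415]
scene stud_tip 0.67 [ 0.5969 -0.2677  0.2241]
scene green_cap_bottle 0.8 [ 0.6832 -0.1067  0.0449]
scene green_cap_bottle 0.39 [ 0.6081 -0.2473 -0.0011]
scene grid_box 0.91 [ 0.5838 -0.1181  0.0463]
scene spanner 0.7 [ 0.629  -0.3981  0.0458]
scene board 0.69 [ 0.6069 -0.2487 -0.0019]
{'fovy': 45.817818930484094, 'cx': 259.94732430802816, 'cy': 194.9668591327477} [0.09433954 0.22437961 0.69436426]
mask 1242 0.9 [[ 0.4777 -0.272   0.0479]
 [ 0.5159 -0.2438  0.0783]
 [ 0.5565 -0.2218  0.0817]]
((521.4840698242188, -251.48562622070312), (90.84861755371094, 40.57954025268555), 20.941539764404297) 0.08028933240303326
side spacer 0.6 [ 0.522  -0.2513  0.0582]
side stand 0.89 [ 0.6782 -0.291   0.0415]
side stud_tip 0.72 [ 0.6046 -0.2699  0.221 ]
side stud_tip 0.22 [ 0.6325 -0.3933  0.0392]
side green_cap_bottle 0.93 [ 0.6831 -0.1117  0.0393]
side grid_box 0.71 [ 0.5909 -0.1226  0.0395]
side spanner 0.85 [ 0.6332 -0.3955  0.0405]
side spanner 0.42 [ 0.6839 -0.111   0.0361]
side board 0.7 [ 0.6113 -0.2517 -0.0036]
{'fovy': 49.215876269627266, 'cx': 256.1525645668634, 'cy': 186.08935335160322} [ 0.40300586 -1.01979913  0.49137606]
mask 1065 0.91 [[ 0.4806 -0.2837  0.043 ]
 [ 0.5205 -0.2644  0.0677]
 [ 0.5644 -0.2342  0.0778]]
((523.7372436523438, -253.9811553955078), (92.05525207519531, 39.10485076904297), 21.110855102539062) 0.07675563358097798
```

View pics/scene.png

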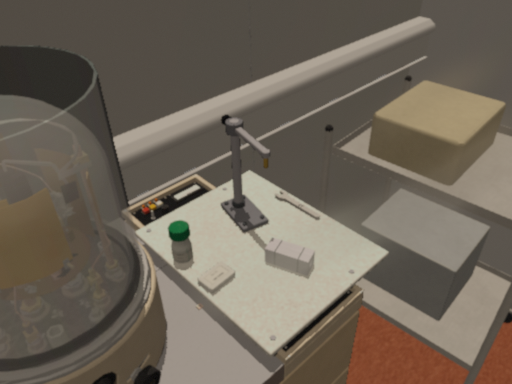

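View pics/side.png

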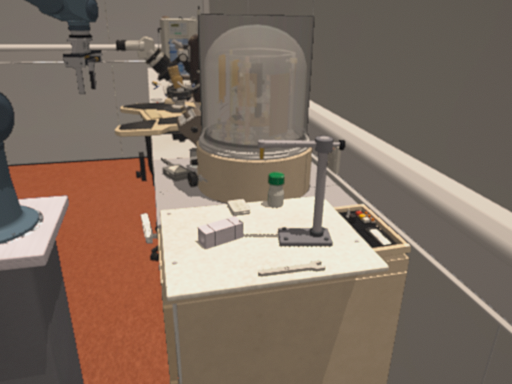

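Scene: the spacer lies at (290,257) in the scene view and (221,232) in the side view. The stud hangs at (266,160) and (262,150) respectively. The bystanders are clear of the front half of the board. I'm moving over in front of the jar.

Call:
send_rows(
  rows=[
    [0, -0.35, -0.45, -0.5, 0, 0, 0],
    [0, -0.7, -0.93, -0.5, 0, 0, 0],
    [0, -0.71, -0.935, -0.5, 0, 0, 0],
    [0, -0.71, -0.935, -0.5, 0, 0, 0],
  ],
)

```text
clock: 1.3
ee_pos: [0.2239, 0.5134, 0.2571]
orientation: [[-0.96, 0.28, 0.002], [0.28, 0.96, 0.002], [-0.001, 0.002, -1.0]]
ft_force: [-0.2, 0.4, 0.1]
gripper_width: 0.999
grip_force: 0.0
```

Call:
send_rows(
  rows=[
    [0, -0.35, -0.45, 0, 0, 0, 0],
    [0, -0.7, -0.93, 0, 0, 0, 0],
    [0, -0.71, -0.935, 0, 0, 0, 0],
    [0, -0.71, -0.935, 0, 0, 0, 0],
  ],
)

```text
clock: 1.7
ee_pos: [0.2653, 0.4046, 0.2554]
orientation: [[-0.96, 0.28, 0.0], [0.28, 0.96, 0.0], [-0.0, 0.0, -1.0]]
ft_force: [0.5, -0.2, -0.2]
gripper_width: 1.004
grip_force: 0.0
```

Call:
send_rows(
  rows=[
    [0, -0.35, -0.45, 0, 0, 0, 0],
    [0, -0.7, -0.93, 0, 0, 0, 0],
    [0, -0.71, -0.935, 0, 0, 0, 0],
    [0, -0.71, -0.935, 0, 0, 0, 0],
  ],
)

```text
clock: 2.1
ee_pos: [0.3077, 0.2958, 0.2557]
orientation: [[-0.96, 0.28, 0.0], [0.28, 0.96, 0.001], [-0.0, 0.001, -1.0]]
ft_force: [0.5, -0.1, 0.3]
gripper_width: 0.999
grip_force: 0.0
```

```bash
cat >> h.py <<'E'
import json
def rec():
    o=robot.get_obs();open('rec.jsonl','a').write(json.dumps([np.array(o[k]).tolist() for k in("qpos","ee_pos","orientation")])+"\n")
    print(round(float(o["clock"]),2),"q",np.round(o["qpos"],1),"p",np.round(o["ee_pos"],4),"F",np.round(o["ft_force"],1),"w",np.round(o["gripper_width"],3),"g",np.round(o["grip_force"],1));print(np.round(o["orientation"],3))
    return o
E
python3 -c "
from h import *
rec()"
```

```text
2.1 q [ 28.6 -20.3 117.    0.   83.3 -45.2] p [0.3077 0.2958 0.2557] F [ 0.5 -0.1  0.3] w 0.999 g 0.0
[[-0.96   0.28   0.   ]
 [ 0.28   0.96   0.001]
 [-0.     0.001 -1.   ]]
```

Call:
send_rows(
  rows=[
    [0, -0.35, -0.45, 0, 0, 0, 0],
    [0, -0.7, -0.93, 0, 0, 0, 0],
    [0, -0.71, -0.935, 0, 0, 0, 0],
    [0, -0.71, -0.935, 0, 0, 0, 0],
  ],
)

```text
clock: 2.5
ee_pos: [0.3501, 0.1865, 0.2557]
orientation: [[-0.96, 0.279, 0.0], [0.279, 0.96, 0.001], [0.0, 0.001, -1.0]]
ft_force: [-0.5, 1.1, 0.5]
gripper_width: 1.001
grip_force: 0.0
```

Call:
send_rows(
  rows=[
    [0, -0.35, -0.45, 0, 0, 0, 0],
    [0, -0.7, -0.93, 0, 0, 0, 0],
    [0, -0.71, -0.935, 0, 0, 0, 0],
    [0, -0.71, -0.935, 0, 0, 0, 0],
  ],
)

```text
clock: 2.9
ee_pos: [0.3925, 0.0773, 0.2555]
orientation: [[-0.96, 0.278, -0.0], [0.278, 0.96, 0.001], [0.001, 0.001, -1.0]]
ft_force: [-1.5, 0.5, 0.5]
gripper_width: 1.004
grip_force: 0.0
```

Call:
send_rows(
  rows=[
    [0, -0.35, -0.45, 0, 0, 0, 0],
    [0, -0.7, -0.93, 0, 0, 0, 0],
    [0, -0.71, -0.935, 0, 0, 0, 0],
    [0, -0.71, -0.935, 0, 0, 0, 0],
  ],
)

```text
clock: 3.3
ee_pos: [0.4349, -0.0318, 0.2553]
orientation: [[-0.961, 0.277, -0.001], [0.277, 0.961, 0.001], [0.001, 0.001, -1.0]]
ft_force: [0.4, 0.5, -0.2]
gripper_width: 0.996
grip_force: 0.0
```

Call:
send_rows(
  rows=[
    [0, -0.35, -0.45, 0, 0, 0, 0],
    [0, -0.7, -0.93, 0, 0, 0, 0],
    [0, -0.71, -0.935, 0, 0, 0, 0],
    [0, -0.71, -0.935, 0, 0, 0, 0],
  ],
)

```text
clock: 3.7
ee_pos: [0.4771, -0.1411, 0.2551]
orientation: [[-0.961, 0.277, -0.001], [0.277, 0.961, 0.001], [0.001, 0.001, -1.0]]
ft_force: [-0.1, 0.2, 0.7]
gripper_width: 0.999
grip_force: 0.0
```

Call:
send_rows(
  rows=[
    [0, 0, 0, 0, 0, 0, 1],
    [0, 0, 0, 0, 0, 0, 1],
    [0, 0, 0, 0, 0, 0, 1],
    [0, 0, 0, 0, 0, 0, 1],
    [0, 0, 0, 0, 0, 0, 1],
    [0, 0, 0, 0, 0, 0, 1],
    [0, 0, 0, 0, 0, 0, 1],
    [0, 0, 0, 0, 0, 0, 1],
    [0, 0, 0, 0, 0, 0, 1],
    [0, 0, 0, 0, 0, 0, 1],
    [0, 0, 0, 0, 0, 0, 1],
    [0, 0, 0, 0, 0, 0, 1],
  ],
)

```text
clock: 4.9
ee_pos: [0.4762, -0.1391, 0.2555]
orientation: [[0.274, 0.962, 0.0], [0.962, -0.274, 0.001], [0.001, -0.0, -1.0]]
ft_force: [-0.6, -0.2, 0.1]
gripper_width: 0.999
grip_force: 0.0
```

Run:
```python
from h import *
rec()
p,d,T=look("wrist",["spacer","stand","stud_tip"],"w1.png")
P=cloud("wrist",d,T);print(T.round(3))
for r in robot.masks_of("wrist","spacer")[:1]:
    m=r["region"]&(d>0);Q=P[m];z=np.percentile(Q[:,2],90);t=Q[abs(Q[:,2]-z)<.006]
    print(r["conf"],m.sum(),z,cv2.minAreaRect((t[:,:2]*1000).astype(np.float32)))
```

```text
4.9 q [-29.4  -9.4 108.2   0.   81.3 -13.5] p [ 0.4762 -0.1391  0.2555] F [-0.6 -0.2  0.1] w 0.999 g 0.0
[[ 0.274  0.962  0.   ]
 [ 0.962 -0.274  0.001]
 [ 0.001 -0.    -1.   ]]
wrist stand 0.64 [ 0.6739 -0.2853  0.0396]
[[ 0.962  0.265  0.072  0.498]
 [-0.274  0.928  0.253 -0.065]
 [ 0.001 -0.263  0.965  0.435]
 [ 0.     0.     0.     1.   ]]
0.8 1716 0.07925891078050137 ((521.6129150390625, -250.80728149414062), (88.31095123291016, 36.69236373901367), 21.02985954284668)
```

View pics/w1.png

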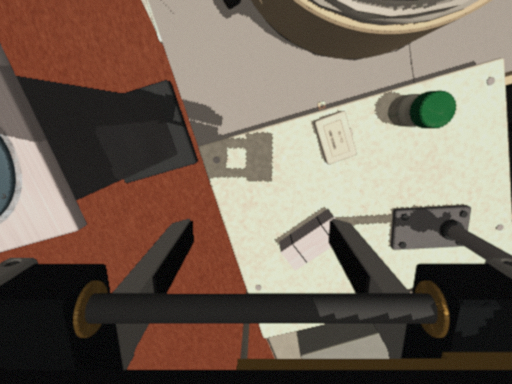

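Call:
send_rows(
  rows=[
    [0, -0.4, 0.3, 0, 0, 0, 0.09],
    [0, -0.8, 0.6, 0, 0, 0, 0.18],
    [0, -0.95, 0.745, 0, 0, 0, 0.27],
    [0, -0.95, 0.745, 0, 0, 0, 0.36],
    [0, -0.95, 0.745, 0, 0, 0, 0.45],
    [0, -0.95, 0.745, 0, 0, 0, 0.54],
    [0, -0.95, 0.745, 0, 0, 0, 0.59],
    [0, -0.95, 0.745, 0, 0, 0, 0.59],
    [0, -0.95, 0.745, 0, 0, 0, 0.59],
  ],
)

```text
clock: 6.05
ee_pos: [0.5215, -0.2538, 0.2554]
orientation: [[0.934, 0.357, -0.0], [0.357, -0.934, 0.0], [-0.0, -0.0, -1.0]]
ft_force: [-0.3, -0.9, 0.7]
gripper_width: 0.999
grip_force: 0.0
```

Call:
send_rows(
  rows=[
    [0, 0, 0, 0.4, 0, 0, 0],
    [0, 0, 0, 0.7, 0, 0, 0],
    [0, 0, 0, 0.7, 0, 0, 0],
    [0, 0, 0, 0.7, 0, 0, 0],
  ],
)

```text
clock: 6.45
ee_pos: [0.5216, -0.2539, 0.1858]
orientation: [[0.934, 0.356, -0.0], [0.356, -0.934, 0.0], [-0.0, -0.0, -1.0]]
ft_force: [0.3, -0.6, 1.1]
gripper_width: 1.001
grip_force: 0.0
```

Run:
```python
from h import *
rec()
p,d,T=look("wrist",["spacer","stand","stud_tip"],"w2.png")
P=cloud("wrist",d,T)
for r in robot.masks_of("wrist","spacer")[:1]:
    m=r["region"]&(d>0);Q=P[m];z=np.percentile(Q[:,2],90);t=Q[abs(Q[:,2]-z)<.006]
    print(r["conf"],m.sum(),z,cv2.minAreaRect((t[:,:2]*1000).astype(np.float32)))
# kinematic fit
from scipy.optimize import least_squares
from scipy.spatial.transform import Rotation as R
rows=[json.loads(l) for l in open('rec.jsonl')]
q0=[[63.936,14.043,89.255,0,76.702,-9.975],[.18,.625,.205],[[-.961,.277,0],[.277,.961,0],[0,0,-1]]]
rows.append(q0)
def fk(x,q):
    h,off,a2,a3x,a3,d6,a1=x
    r=lambda a,t:R.from_euler(a,t,degrees=True).as_matrix()
    A=r('z',q[0]);p=A@[a1,off,h];A=A@r('y',q[1]);p=p+A@[0,0,a2]
    A=A@r('y',q[2]);p=p+A@[a3x,0,a3];A=A@r('z',q[3])@r('y',q[4]);p=p+A@[0,0,d6];return p,A@r('z',q[5]-90+0)
f=lambda x:np.concatenate([fk(x,r[0])[0]-r[1] for r in rows]+[(x-[.2,.11,.4,0,.4,.25,0])*1e-3])
s=least_squares(f,[.2,.11,.4,0,.4,.25,0]);print(s.x.round(4),np.abs(s.fun).max())
for r in rows: print(np.abs(fk(s.x,r[0])[1]-r[2]).max())
```

```text
6.45 q [-37.2   5.8 100.7   0.   73.5  32. ] p [ 0.5216 -0.2539  0.1858] F [ 0.3 -0.6  1.1] w 1.001 g 0.0
[[ 0.934  0.356 -0.   ]
 [ 0.356 -0.934  0.   ]
 [-0.    -0.    -1.   ]]
wrist spacer 0.92 [ 0.5191 -0.253   0.0616]
wrist stand 0.95 [ 0.6759 -0.2839  0.0389]
wrist stud_tip 0.81 [ 0.6023 -0.2655  0.2224]
wrist stud_tip 0.26 [ 0.5891 -0.1164  0.0426]
0.97 2869 0.0793966024053637 ((522.078125, -250.80299377441406), (90.07823944091797, 36.18113708496094), 20.747379302978516)
[ 0.2247  0.1127  0.4211  0.0692  0.5706  0.2293 -0.001 ] 0.00029659868370648934
1.9202755426649065
1.9234699949047807
1.8689203990694576
1.9218323770421337
```

Call:
send_rows(
  rows=[
    [0, 0, -0.03, 0.4, 0, 0, 0],
    [0, 0, -0.03, 0.7, 0, 0, 0],
    [0, 0, -0.03, 0.7, 0, 0, 0],
    [0, 0, -0.03, 0.7, 0, 0, 0],
  ],
)

```text
clock: 7.1
ee_pos: [0.5209, -0.2514, 0.1165]
orientation: [[0.935, 0.355, 0.001], [0.355, -0.935, -0.0], [0.0, 0.001, -1.0]]
ft_force: [-0.7, 0.0, 0.7]
gripper_width: 0.998
grip_force: 0.0
```

Call:
send_rows(
  rows=[
    [0, 0, 0, 0.2, 0, 0, 0],
    [0, 0, 0, 0.4, 0, 0, 0],
    [0, 0, 0, 0.6, 0, 0, 0],
    [0, 0, 0, 0.68, 0, 0, 0],
    [0, 0, 0, 0.68, 0, 0, 0],
    [0, 0, 0, 0.68, 0, 0, 0],
    [1, 0, 0, 0.68, 0, 0, 0],
    [1, 0, 0, 0.68, 0, 0, 0],
    [1, 0, 0, 0.68, 0, 0, 0],
    [1, 0, 0, 0.68, 0, 0, 0],
    [1, 0, 0, 0.68, 0, 0, 0],
    [1, 0, 0, 0.68, 0, 0, 0],
    [1, 0, 0, 0.68, 0, 0, 0],
    [1, 0, 0, 0.68, 0, 0, 0],
  ],
)

```text
clock: 8.5
ee_pos: [0.5205, -0.2512, 0.0474]
orientation: [[0.935, 0.355, -0.0], [0.355, -0.935, -0.0], [-0.0, 0.0, -1.0]]
ft_force: [-0.0, 0.0, 0.8]
gripper_width: 0.383
grip_force: 30.0
```

Call:
send_rows(
  rows=[
    [1, 0, 0, -0.2, 0, 0, 0],
    [1, -0.1, 0, -0.5, 0, 0, 0],
    [1, -0.4, 0, -0.9, 0, 0, 0],
    [1, -0.8, 0, -1, 0, 0, 0],
    [1, -0.8, 0, -1, 0, 0, 0],
  ],
)

```text
clock: 9.0
ee_pos: [0.4439, -0.2812, 0.1493]
orientation: [[0.936, 0.353, 0.001], [0.353, -0.936, -0.003], [0.0, 0.003, -1.0]]
ft_force: [0.4, -0.8, -2.9]
gripper_width: 0.376
grip_force: 30.0
```

Call:
send_rows(
  rows=[
    [1, 0, 0, -0.3, 0, 0.08, 0],
    [1, 0, 0, -0.6, 0, 0.16, 0],
    [1, 0, 0, -0.6, 0, 0.24, 0],
    [1, 0, 0, -0.6, 0, 0.33, 0],
    [1, 0, 0, -0.6, 0, 0.33, 0],
  ],
)

```text
clock: 9.5
ee_pos: [0.4433, -0.2794, 0.2047]
orientation: [[0.815, 0.351, 0.461], [0.303, -0.936, 0.178], [0.494, -0.005, -0.869]]
ft_force: [-0.2, -0.3, -2.6]
gripper_width: 0.376
grip_force: 30.0
```

```bash
cat > kin.py <<'E'
from h import *
from scipy.optimize import least_squares
from scipy.spatial.transform import Rotation as R
r=lambda a,t:R.from_euler(a,t,degrees=True).as_matrix()
def fk(x,q):
    h,off,a2,a3x,a3,d6,a1=x
    A=r('z',q[0]);p=A@[a1,off,h];A=A@r('y',q[1]);p=p+A@[0,0,a2]
    A=A@r('y',q[2]);p=p+A@[a3x,0,a3];A=A@r('z',q[3])@r('y',q[4]);p=p+A@[0,0,d6];return p,A@r('z',q[5]+90)
def fit():
    rows=[json.loads(l) for l in open('rec.jsonl')]
    x0=np.array([.2,.11,.4,0,.4,.25,0])
    f=lambda x:np.concatenate([fk(x,w[0])[0]-w[1] for w in rows]+[(x-x0)*1e-4])
    s=least_squares(f,x0);return s.x,np.abs(s.fun).max(),[np.abs(fk(s.x,w[0])[1]-w[2]).max().round(3) for w in rows]
lo=np.array([-179.41,-58.25,7.25,-54.29,11.92,-157.13])+1;hi=np.array([179.41,129.5,145.43,234.29,165.04,157.13])-1
def ik(x,p,A,q0):
    f=lambda q:np.concatenate([(fk(x,q)[0]-p)*10,(fk(x,q)[1]-A).ravel()])
    s=least_squares(f,np.clip(q0,lo+1,hi-1),bounds=(lo,hi),x_scale=50.);return s.x,np.abs(s.fun).max()
E
python3 - <<'E'
from kin import *
rec();print(*fit())
E
```

```text
9.5 q [-60.7 -11.  118.9  31.3  70.5  -1.4] p [ 0.4433 -0.2794  0.2047] F [-0.2 -0.3 -2.6] w 0.376 g 30.0
[[ 0.815  0.351  0.461]
 [ 0.303 -0.936  0.178]
 [ 0.494 -0.005 -0.869]]
[2.73499914e-01 1.12600002e-01 4.19799967e-01 6.61999101e-02
 5.68799917e-01 2.80034986e-01 5.70428418e-08] 1.687999165305111e-05 [np.float64(0.0), np.float64(0.0), np.float64(0.0), np.float64(0.0)]
```

Run:
```python
from kin import *
x=fit()[0];o=robot.get_obs();q=np.array(o["qpos"])
S=np.array([.601,-.268])
for psi in range(-60,91,15):
    c,s=np.cos(np.radians(psi)),np.sin(np.radians(psi));z=np.array([c,s,0])
    for up in(1,-1):
        X=np.array([0,0,up]);A=np.stack([X,np.cross(z,X),z],1)
        for zz in(.17,.202):
            best=None
            for q4 in(20,90,150,200):
              for q6 in (-120,-60,0,60,120):
                w,e=ik(x,np.r_[S+.0126*z[:2],zz],A,[-50,20,100,q4,50,q6])
                if e<1e-4 and (best is None or abs(w-q).max()<abs(best-q).max()): best=w
            if best is not None: print(psi,up,zz,best.round(0))
for c in("scene","side"):
    p,d,T=look(c,["stud_tip","stand"]);P=cloud(c,d,T)
    near=(abs(P[...,0]-S[0])<.04)&(abs(P[...,1]-S[1])<.04)&(d>0)
    m=near&(P[...,2]>.224)&(P[...,2]<.243)
    Q=P[m];print(c,m.sum(),np.median(Q,0),Q.std(0),T[:3,3])
    a=near&(P[...,2]>.25);Q=P[a];print("arm",a.sum(),np.percentile(Q,[2,50,98],axis=0).round(4))
```

```text
-60 1 0.17 [ -18.   23.  120.  228.   63. -117.]
-60 1 0.202 [ -18.   18.  121.  230.   60. -120.]
-60 -1 0.17 [-18.  23. 120. 228.  63.  63.]
-60 -1 0.202 [-18.  18. 121. 230.  60.  60.]
-45 1 0.17 [ -26.   18.  127.  202.   57. -103.]
-45 1 0.202 [ -26.   13.  128.  204.   53. -105.]
-45 -1 0.17 [-26.  18. 127. 202.  57.  77.]
-45 -1 0.202 [-26.  13. 128. 204.  53.  75.]
-30 1 0.17 [-37.  16. 130. 172.  56. -86.]
-30 1 0.202 [-37.  10. 131. 172.  52. -85.]
-30 -1 0.17 [-37.  16. 130. 172.  56.  94.]
-30 -1 0.202 [-37.  10. 131. 172.  52.  95.]
-15 1 0.17 [-47.  16. 130. 143.  61. -70.]
-15 1 0.202 [-47.  10. 131. 142.  58. -67.]
-15 -1 0.17 [-47.  16. 130. 143.  61. 110.]
-15 -1 0.202 [-47.  10. 131. 142.  58. 113.]
0 1 0.17 [-54.  19. 126. 121.  70. -60.]
0 1 0.202 [-54.  14. 126. 119.  68. -56.]
0 -1 0.17 [-54.  19. 126. 121.  70. 120.]
0 -1 0.202 [-54.  14. 126. 119.  68. 124.]
15 1 0.17 [-58.  24. 118. 103.  80. -53.]
15 1 0.202 [-58.  19. 119. 103.  79. -49.]
15 -1 0.17 [-58.  24. 118. 103.  80. 127.]
15 -1 0.202 [-58.  19. 119. 103.  79. 131.]
30 1 0.17 [-59.  29. 109.  91.  
[... 436 characters left out ...]
7.]
60 -1 0.202 [-56.  39.  89.  73. 111. 139.]
75 1 0.17 [-53.  48.  77.  65. 120. -42.]
75 1 0.202 [-53.  45.  78.  67. 121. -40.]
75 -1 0.17 [-53.  48.  77.  65. 120. 138.]
75 -1 0.202 [-53.  45.  78.  67. 121. 140.]
90 1 0.17 [-50.  54.  66.  59. 131. -43.]
90 1 0.202 [-50.  52.  67.  60. 132. -40.]
90 -1 0.17 [-50.  54.  66.  59. 131. 137.]
90 -1 0.202 [-50.  52.  67.  60. 132. 140.]
scene 0 [nan nan nan] [nan nan nan] [0.09433954 0.22437961 0.69436426]
  return _methods._mean(a, axis=axis, dtype=dtype,
  ret = um.true_divide(
  ret = _var(a, axis=axis, dtype=dtype, out=out, ddof=ddof,
  arrmean = um.true_divide(arrmean, div, out=arrmean,
  ret = um.true_divide(
Traceback (most recent call last):
IndexError: index -1 is out of bounds for axis 0 with size 0
```

```bash
cat >> kin.py <<'E'
def pose(psi,up,S,zz,back=0,tz=.0126):
    c,s=np.cos(np.radians(psi)),np.sin(np.radians(psi));z=np.array([c,s,0]);X=np.array([0,0,up])
    return np.r_[S+(tz-back)*z[:2],zz],np.stack([X,np.cross(z,X),z],1)
def go(p,A):
    o=robot.get_obs();B=np.array(o["orientation"]);U,_,V=np.linalg.svd(B);B=U@V
    print("shift",(B.T@(p-o["ee_pos"])*10).round(3),"turn",(R.from_matrix(B.T@A).as_rotvec()/(np.pi/2)).round(3))
E
python3 - <<'E'
from kin import *
x=fit()[0];o=robot.get_obs();q=np.array(o["qpos"])
S=np.array([.601,-.268]);p,A=pose(21,1,S,.165,.085)
p0,B=np.array(o["ee_pos"]),np.array(o["orientation"]);rv=R.from_matrix(B.T@A).as_rotvec()
for t in np.linspace(0,1,6):
    q,e=ik(x,p0+t*(p-p0),B@R.from_rotvec(t*rv).as_matrix(),q);print(q.round(0),round(e,5))
print(p);go(p,A)
for c in("side",):
    im,d,T=look(c,["stud_tip","stand"],"s2.png");P=cloud(c,d,T)
    near=(abs(P[...,0]-S[0])<.04)&(abs(P[...,1]-S[1])<.05)&(d>0)
    for a,b in((.20,.224),(.224,.243),(.247,.27)):
        Q=P[near&(P[...,2]>a)&(P[...,2]<b)]
        if len(Q): print(a,len(Q),np.percentile(Q,[2,50,98],axis=0).round(4).tolist())
E
```

```text
[-60. -11. 119.  31.  70.  -1.] 0.0
[-65.  -8. 121.  45.  70. -12.] 0.0
[-68.  -3. 122.  58.  72. -24.] 0.0
[-70.   4. 123.  70.  76. -35.] 0.0
[-70.  14. 121.  81.  82. -45.] 0.0
[-69.  24. 118.  90.  90. -52.] 0.0
[ 0.53340878 -0.29394584  0.165     ]
shift [0.459 0.448 0.744] turn [ 0.001  0.671 -0.002]
side stud_tip 0.7 [ 0.604  -0.2671  0.2248]
side stand 0.9 [ 0.68   -0.2886  0.0423]
0.2 3 [[0.6013, -0.2716, 0.2217], [0.6024, -0.2697, 0.2225], [0.6048, -0.2682, 0.2233]]
0.224 40 [[0.6001, -0.275, 0.225], [0.6035, -0.2718, 0.2345], [0.6089, -0.2678, 0.2427]]
0.247 175 [[0.5968, -0.284, 0.2475], [0.6173, -0.2768, 0.2541], [0.6403, -0.2636, 0.2585]]
```

Call:
send_rows(
  rows=[
    [1, 0.05, 0.05, 0.08, 0, 0.08, 0],
    [1, 0.1, 0.1, 0.16, 0, 0.16, 0],
    [1, 0.16, 0.16, 0.26, 0, 0.24, 0],
    [1, 0.22, 0.22, 0.36, 0, 0.32, 0],
    [1, 0.28, 0.28, 0.46, 0, 0.4, 0],
    [1, 0.34, 0.34, 0.55, 0, 0.48, 0],
    [1, 0.4, 0.4, 0.64, 0, 0.56, 0],
    [1, 0.46, 0.45, 0.74, 0, 0.64, 0],
    [1, 0.46, 0.45, 0.74, 0, 0.67, 0],
    [1, 0.46, 0.45, 0.74, 0, 0.67, 0],
    [1, 0.46, 0.45, 0.74, 0, 0.67, 0],
  ],
)

```text
clock: 10.9
ee_pos: [0.534, -0.2944, 0.1659]
orientation: [[0.001, 0.357, 0.934], [0.001, -0.934, 0.357], [1.0, 0.001, -0.002]]
ft_force: [0.3, -0.6, -2.1]
gripper_width: 0.376
grip_force: 30.0
```

Run:
```python
from kin import *
rec();S=np.array([.602,-.268])
p,A=pose(21,1,S,.163);go(p,A)
im,d,T=look("wrist",["stud_tip","spacer"],"w3.png")
im2,d2,T2=look("side",["stud_tip","spacer"],"s3.png")
u=cv2.resize(im2[90:280,130:380],(640,486));cv2.imwrite('pics/s3.png',u[:,:,::-1])
for c,dd,TT in(("wrist",d,T),("side",d2,T2)):
    P=cloud(c,dd,TT)
    for r in robot.masks_of(c,"spacer")[:1]:
        Q=P[r["region"]&(dd>0)];print(c,r["conf"],len(Q),np.percentile(Q,[2,50,98],axis=0).round(4).tolist())
```

```text
10.9 q [-69.   24.  118.4  90.1  89.8 -52.4] p [ 0.534  -0.2944  0.1659] F [ 0.3 -0.6 -2.1] w 0.376 g 30.0
[[ 0.001  0.357  0.934]
 [ 0.001 -0.934  0.357]
 [ 1.     0.001 -0.002]]
shift [-0.028 -0.004  0.856] turn [0.001 0.001 0.   ]
wrist stud_tip 0.86 [ 0.6039 -0.2665  0.2219]
wrist spacer 0.62 [ 0.5204 -0.2984  0.168 ]
side stud_tip 0.85 [ 0.6065 -0.2689  0.2243]
side spacer 0.95 [ 0.5206 -0.3003  0.1681]
side spacer 0.61 [ 0.6771 -0.2899  0.0413]
wrist 0.66 7743 [[0.5002, -0.3208, 0.1407], [0.5069, -0.3044, 0.1819], [0.5315, -0.2883, 0.2119]]
side 0.78 1019 [[0.502, -0.3244, 0.1221], [0.5227, -0.3144, 0.1829], [0.5466, -0.281, 0.212]]
```

View pics/s3.png

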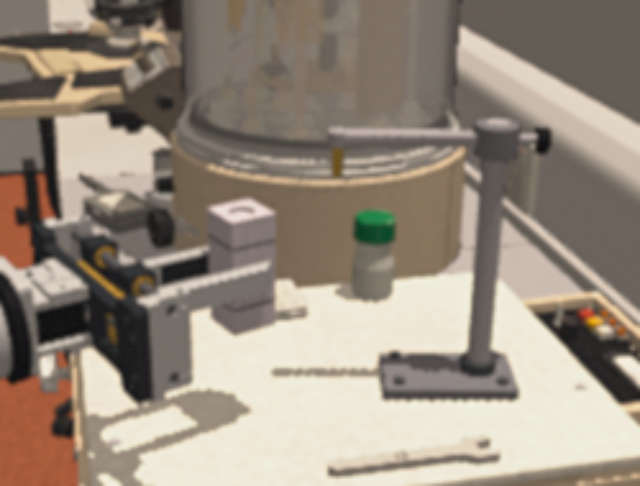

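View pics/w3.png

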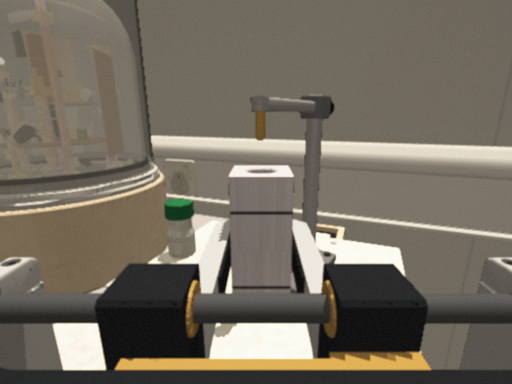

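Side view crop: the spacer is upright in the gripper with its hole up (240,210), and the stud is at (337,160). In the wrist view the stud (261,125) is centred on the spacer (262,170). Next I move in under the stud.

Call:
send_rows(
  rows=[
    [1, 0, 0, 0.3, 0, 0, 0],
    [1, 0, 0, 0.55, 0, 0, 0],
    [1, 0, 0, 0.75, 0, 0, 0],
    [1, 0, 0, 0.865, 0, 0, 0],
    [1, 0, 0, 0.865, 0, 0, 0],
    [1, 0, 0, 0.865, 0, 0, 0],
  ],
)

```text
clock: 11.9
ee_pos: [0.6139, -0.2638, 0.1659]
orientation: [[0.0, 0.355, 0.935], [-0.0, -0.935, 0.355], [1.0, -0.0, -0.0]]
ft_force: [-0.3, -0.3, -1.4]
gripper_width: 0.383
grip_force: 30.0
```

Run:
```python
from kin import *
rec()
im,d,T=look("wrist",["stud_tip","spacer"],"w4.png")
im2,d2,T2=look("side",["stud_tip","spacer"])
im3,d3,T3=look("scene",["stud_tip","spacer"])
a=cv2.resize(im[60:252,160:360],(400,384));b=cv2.resize(im2[110:238,200:333],(399,384))
cv2.imwrite('pics/m4.png',np.hstack([a,b])[:,:,::-1])
```

```text
11.9 q [-58.8  26.4 114.6  98.1  83.4 -51.4] p [ 0.6139 -0.2638  0.1659] F [-0.3 -0.3 -1.4] w 0.383 g 30.0
[[ 0.     0.355  0.935]
 [-0.    -0.935  0.355]
 [ 1.    -0.    -0.   ]]
wrist stud_tip 0.65 [ 0.602  -0.2647  0.2191]
wrist spacer 0.69 [ 0.5982 -0.2675  0.1683]
side stud_tip 0.86 [ 0.6036 -0.2671  0.2216]
side spacer 0.78 [ 0.6024 -0.2697  0.1655]
```

View pics/m4.png

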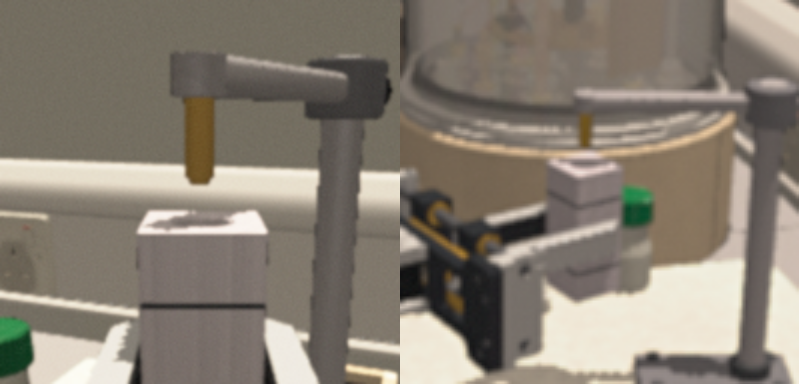

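Left crop (wrist): the stud at x≈200 is over the spacer centred at x≈203. Right crop (side): it is just above the hole. I'm raising slowly and watching the force.

Call:
send_rows(
  rows=[
    [1, 0, -0.01, 0.01, 0, 0, 0],
    [1, 0.05, -0.01, 0.01, 0, 0, 0],
    [1, 0.08, -0.01, 0.01, 0, 0, 0],
    [1, 0.1, -0.01, 0.01, 0, 0, 0],
    [1, 0.11, -0.01, 0.01, 0, 0, 0],
    [1, 0.12, -0.01, 0.01, 0, 0, 0],
    [1, 0.12, -0.01, 0.01, 0, 0, 0],
  ],
)

```text
clock: 13.05
ee_pos: [0.6148, -0.2624, 0.1781]
orientation: [[-0.0, 0.355, 0.935], [0.0, -0.935, 0.355], [1.0, 0.0, 0.0]]
ft_force: [0.6, 0.4, -1.9]
gripper_width: 0.381
grip_force: 30.0
```

Call:
send_rows(
  rows=[
    [1, 0.01, 0, 0, 0, 0, 0],
    [1, 0.02, 0, 0, 0, 0, 0],
    [1, 0.02, 0, 0, 0, 0, 0],
  ],
)

```text
clock: 13.35
ee_pos: [0.6148, -0.2624, 0.1801]
orientation: [[-0.0, 0.355, 0.935], [0.0, -0.935, 0.355], [1.0, 0.0, 0.0]]
ft_force: [0.1, 0.3, -2.0]
gripper_width: 0.38
grip_force: 30.0
```

Call:
send_rows(
  rows=[
    [1, 0.01, 0, 0, 0, 0, 0],
    [1, 0.02, 0, 0, 0, 0, 0],
    [1, 0.02, 0, 0, 0, 0, 0],
  ],
)

```text
clock: 13.65
ee_pos: [0.6146, -0.2623, 0.1809]
orientation: [[0.003, 0.355, 0.935], [-0.0, -0.935, 0.355], [1.0, -0.001, -0.002]]
ft_force: [-0.1, -0.4, -6.9]
gripper_width: 0.38
grip_force: 30.0
```

Run:
```python
from kin import *
rec()
im,d,T=look("wrist",["stud_tip","spacer"])
im2,d2,T2=look("side",["stud_tip","spacer"])
a=cv2.resize(im[60:252,160:360],(400,384));b=cv2.resize(im2[110:238,200:333],(399,384))
cv2.imwrite('pics/m5.png',np.hstack([a,b])[:,:,::-1])
```

```text
13.65 q [-58.6  24.2 115.1  98.   83.  -49.8] p [ 0.6146 -0.2623  0.1809] F [-0.1 -0.4 -6.9] w 0.38 g 30.0
[[ 0.003  0.355  0.935]
 [-0.    -0.935  0.355]
 [ 1.    -0.001 -0.002]]
wrist stud_tip 0.88 [ 0.6029 -0.2627  0.2222]
wrist spacer 0.67 [ 0.6019 -0.2645  0.1857]
side stud_tip 0.57 [ 0.607  -0.2701  0.2218]
side spacer 0.94 [ 0.6035 -0.2676  0.1797]
```

View pics/m5.png

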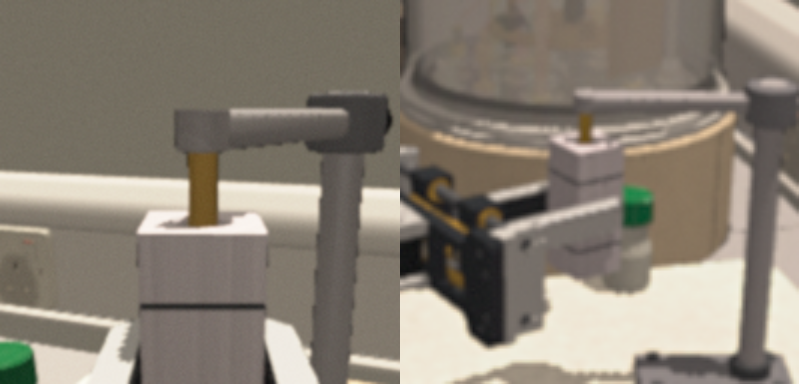

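The stud sits inside the rim at (205,220) in the left crop. It stopped about 4 mm in, with the force rising to 7 N, so this is the shallow end. Next I lower, withdraw and flip.

Call:
send_rows(
  rows=[
    [1, -0.1, 0, 0, 0, 0, 0],
    [1, -0.2, 0, 0, 0, 0, 0],
    [1, -0.2, 0, 0, 0, 0, 0],
    [1, -0.2, 0, -0.3, 0, 0, 0],
    [1, -0.2, 0, -0.6, 0, 0, 0],
    [1, -0.1, 0, -0.87, 0, 0, 0],
    [1, 0, 0, -0.87, 0, 0, 0],
    [1, 0, 0, -0.87, 0, 0, 0],
  ],
)

```text
clock: 14.75
ee_pos: [0.5336, -0.2945, 0.1837]
orientation: [[-0.002, 0.354, 0.935], [0.003, -0.935, 0.354], [1.0, 0.003, 0.001]]
ft_force: [-0.6, 0.1, -2.0]
gripper_width: 0.383
grip_force: 30.0
```

Call:
send_rows(
  rows=[
    [1, 0, 0, 0, 0, 0, 0.09],
    [1, 0, 0, 0, 0, 0, 0.18],
    [1, 0, 0, 0, 0, 0, 0.27],
    [1, 0, 0, 0, 0, 0, 0.36],
    [1, 0, 0, 0, 0, 0, 0.45],
    [1, 0, 0, 0, 0, 0, 0.54],
    [1, 0, 0, 0, 0, 0, 0.63],
    [1, 0, 0, 0, 0, 0, 0.72],
    [1, 0, 0, 0, 0, 0, 0.81],
    [1, 0, 0, 0, 0, 0, 0.9],
    [1, 0, 0, 0, 0, 0, 1],
    [1, 0, 0, 0, 0, 0, 1],
    [1, 0, 0, 0, 0, 0, 1],
  ],
)

```text
clock: 16.05
ee_pos: [0.5339, -0.2927, 0.1819]
orientation: [[0.357, 0.001, 0.934], [-0.934, -0.003, 0.357], [0.003, -1.0, 0.0]]
ft_force: [0.2, -0.0, -2.0]
gripper_width: 0.381
grip_force: 30.0
```

Call:
send_rows(
  rows=[
    [1, 0, 0, 0, 0, 0, 0.09],
    [1, 0, 0, 0, 0, 0, 0.18],
    [1, 0, 0, 0, 0, 0, 0.27],
    [1, 0, 0, 0, 0, 0, 0.36],
    [1, 0, 0, 0, 0, 0, 0.45],
    [1, 0, 0, 0, 0, 0, 0.54],
    [1, 0, 0, 0, 0, 0, 0.63],
    [1, 0, 0, 0, 0, 0, 0.72],
    [1, 0, 0, 0, 0, 0, 0.81],
    [1, 0, 0, 0, 0, 0, 0.9],
    [1, 0, 0, 0, 0, 0, 1],
    [1, 0, 0, 0, 0, 0, 1],
    [1, 0, 0, 0, 0, 0, 1],
  ],
)

```text
clock: 17.35
ee_pos: [0.5336, -0.2931, 0.1819]
orientation: [[0.002, -0.356, 0.935], [-0.004, 0.935, 0.356], [-1.0, -0.004, 0.0]]
ft_force: [-0.7, -0.5, -1.1]
gripper_width: 0.377
grip_force: 30.0
```

Run:
```python
from kin import *
rec();S=np.array([.603,-.267])
p,A=pose(21,-1,S,.166);go(p,A)
print(pose(20.8,-1,S,.166)[0],"empirical good TCP xy .6148 -.2624")
look("side",["stud_tip","spacer"]);
```

```text
17.35 q [-68.9  21.6 119.   90.2  89.9 129.1] p [ 0.5336 -0.2931  0.1819] F [-0.7 -0.5 -1.1] w 0.377 g 30.0
[[ 0.002 -0.356  0.935]
 [-0.004  0.935  0.356]
 [-1.    -0.004  0.   ]]
shift [ 0.16  -0.002  0.868] turn [-0.002  0.     0.003]
[ 0.6147788  -0.26252565  0.166     ] empirical good TCP xy .6148 -.2624
side stud_tip 0.79 [ 0.6058 -0.2659  0.2229]
side stud_tip 0.73 [ 0.611  -0.2525 -0.0029]
side spacer 0.64 [ 0.5205 -0.2993  0.1804]
```

Call:
send_rows(
  rows=[
    [1, 0.09, 0, 0, 0, 0, 0],
    [1, 0.18, 0, 0.1, 0, 0, 0],
    [1, 0.18, 0, 0.35, 0, 0, 0],
    [1, 0.18, 0, 0.6, 0, 0, 0],
    [1, 0.18, 0, 0.8, 0, 0, 0],
    [1, 0.18, 0, 0.87, 0, 0, 0],
    [1, 0.18, 0, 0.87, 0, 0, 0],
    [1, 0.18, 0, 0.87, 0, 0, 0],
  ],
)

```text
clock: 18.3
ee_pos: [0.6145, -0.2623, 0.1634]
orientation: [[-0.0, -0.355, 0.935], [0.001, 0.935, 0.355], [-1.0, 0.001, -0.0]]
ft_force: [-0.1, -1.0, -1.9]
gripper_width: 0.381
grip_force: 30.0
```

Call:
send_rows(
  rows=[
    [1, -0.04, 0, 0, 0, 0, 0],
    [1, -0.08, 0, 0, 0, 0, 0],
    [1, -0.1, 0, 0, 0, 0, 0],
    [1, -0.12, 0, 0, 0, 0, 0],
    [1, -0.14, 0, 0, 0, 0, 0],
    [1, -0.14, 0, 0, 0, 0, 0],
  ],
)

```text
clock: 18.9
ee_pos: [0.6148, -0.2625, 0.1784]
orientation: [[0.0, -0.355, 0.935], [-0.0, 0.935, 0.355], [-1.0, -0.001, 0.0]]
ft_force: [0.6, -0.9, -2.5]
gripper_width: 0.376
grip_force: 30.0
```

Call:
send_rows(
  rows=[
    [1, -0.02, 0, 0, 0, 0, 0],
    [1, -0.04, 0, 0, 0, 0, 0],
    [1, -0.04, 0, 0, 0, 0, 0],
  ],
)

```text
clock: 19.2
ee_pos: [0.6148, -0.2625, 0.1823]
orientation: [[0.0, -0.355, 0.935], [-0.0, 0.935, 0.355], [-1.0, -0.0, 0.0]]
ft_force: [0.3, 1.5, -2.6]
gripper_width: 0.378
grip_force: 30.0
```

Call:
send_rows(
  rows=[
    [1, -0.01, 0, 0, 0, 0, 0],
    [1, -0.02, 0, 0, 0, 0, 0],
    [1, -0.03, 0, 0, 0, 0, 0],
    [1, -0.03, 0, 0, 0, 0, 0],
  ],
)

```text
clock: 19.6
ee_pos: [0.6148, -0.2624, 0.1851]
orientation: [[0.0, -0.355, 0.935], [-0.0, 0.935, 0.355], [-1.0, -0.0, 0.0]]
ft_force: [-0.3, 0.6, -2.4]
gripper_width: 0.379
grip_force: 30.0
```

It has gone past the shallow stop point with no force, so this is the deep end. I'm pushing home.

Call:
send_rows(
  rows=[
    [1, -0.03, 0, 0, 0, 0, 0],
    [1, -0.06, 0, 0, 0, 0, 0],
    [1, -0.09, 0, 0, 0, 0, 0],
    [1, -0.12, 0, 0, 0, 0, 0],
    [1, -0.14, 0, 0, 0, 0, 0],
    [1, -0.14, 0, 0, 0, 0, 0],
  ],
)

```text
clock: 20.2
ee_pos: [0.6148, -0.2625, 0.1994]
orientation: [[0.0, -0.355, 0.935], [-0.001, 0.935, 0.355], [-1.0, -0.001, 0.0]]
ft_force: [-0.9, -0.6, -1.6]
gripper_width: 0.381
grip_force: 30.0
```

Call:
send_rows(
  rows=[
    [1, -0.01, 0, 0, 0, 0, 0],
    [1, -0.02, 0, 0, 0, 0, 0],
    [1, -0.02, 0, 0, 0, 0, 0],
  ],
)

```text
clock: 20.5
ee_pos: [0.6148, -0.2624, 0.201]
orientation: [[0.0, -0.355, 0.935], [-0.0, 0.935, 0.355], [-1.0, -0.0, 0.0]]
ft_force: [-0.6, -0.0, -1.5]
gripper_width: 0.382
grip_force: 30.0
```

Call:
send_rows(
  rows=[
    [1, -0.01, 0, 0, 0, 0, 0],
    [1, -0.02, 0, 0, 0, 0, 0],
    [1, -0.02, 0, 0, 0, 0, 0],
  ],
)

```text
clock: 20.8
ee_pos: [0.6147, -0.2624, 0.2026]
orientation: [[-0.001, -0.355, 0.935], [0.0, 0.935, 0.355], [-1.0, 0.0, -0.001]]
ft_force: [-0.6, -1.3, -3.0]
gripper_width: 0.379
grip_force: 30.0
```

Contact is just beginning, so I'll push a little more and check.

Call:
send_rows(
  rows=[
    [1, -0.01, 0, 0, 0, 0, 0],
    [1, -0.01, 0, 0, 0, 0, 0],
    [1, -0.01, 0, 0, 0, 0, 0],
    [1, -0.01, 0, 0, 0, 0, 0],
  ],
)

```text
clock: 21.2
ee_pos: [0.6145, -0.2623, 0.2026]
orientation: [[-0.003, -0.355, 0.935], [0.001, 0.935, 0.355], [-1.0, 0.002, -0.002]]
ft_force: [0.4, -2.3, -10.5]
gripper_width: 0.384
grip_force: 30.0
```

Run:
```python
from kin import *
rec()
im2,d2,T2=look("side",["stud_tip","spacer","green_cap_bottle","grid_box","spanner"])
cv2.imwrite('pics/m6.png',cv2.resize(im2[90:280,180:390],(630,570))[:,:,::-1])
```

```text
21.2 q [-58.6  21.4 115.6  97.7  82.7 132.6] p [ 0.6145 -0.2623  0.2026] F [  0.4  -2.3 -10.5] w 0.384 g 30.0
[[-0.003 -0.355  0.935]
 [ 0.001  0.935  0.355]
 [-1.     0.002 -0.002]]
side stud_tip 0.61 [ 0.6052 -0.2692  0.2206]
side spacer 0.94 [ 0.6044 -0.268   0.2004]
side green_cap_bottle 0.64 [ 0.687  -0.1124  0.0396]
side spanner 0.68 [ 0.6338 -0.395   0.0408]
```

View pics/m6.png

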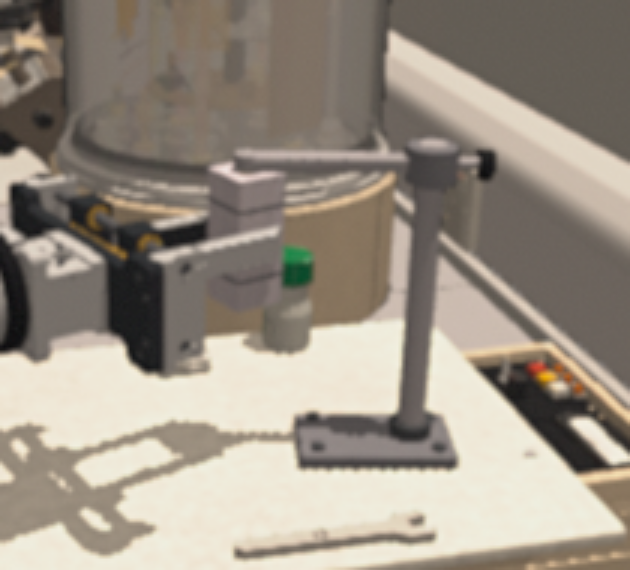

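The spacer's top (245,165) is flush against the arm, and its firm stop at about 9 N of push puts it fully home. Handing in.

```bash
python3 -c "
from plant import robot
print(robot.sign_off())"
```

```text
the job is handed in; nothing more can be done
None
```

The spacer is handed in on the stud, deep hole up, pressed against the arm with about 9 N and held at 30 N grip; the first end I tried stopped after about 4 mm, so I turned it over, and the judge's verdict was not returned.

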